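# Lay out and weigh down a glued H-frame

## Task

Lay out the small H-shaped frame for gluing: one short wood strip lengthwise along the middle of each coloured pad, then the longer, narrower strip across the middle of both at right angles, sticking out equally at both ends. Weigh down the two joints with the filler tin standing upright on the one over the red pad and the sanding block lying flat on the one over the blue pad, each centred on its joint. Leave the glue bottle and the masking tape where they are.

Things in the scene. Friction and masses are not known exactly. Their poses are not given: they have to be found in the camera images.
- pad_red: red plastic gluing pad, 166 x 44 x 4 mm, fixed flat on the worktop, with a white tick at the middle of each long edge. Origin: centre of its underside, z up. Its x axis runs along its length. The two pads lie parallel, side by side, 130 mm apart centre to centre; which is left and which is right changes.
- pad_blue: blue plastic gluing pad, 166 x 44 x 4 mm, fixed flat on the worktop, with a white tick at the middle of each long edge. Origin: centre of its underside, z up. Its x axis runs along its length. The two pads lie parallel, side by side, 130 mm apart centre to centre; which is left and which is right changes.
- short_strip_a: one of the two short pale wood strips, 160 mm long, 32 mm wide, 11 mm thick, lying flat. Origin: centre of its underside, z up. Its y axis runs along its length. The two short strips (150 and 160 mm) are interchangeable.
- short_strip_b: one of the two short pale wood strips, 150 mm long, 32 mm wide, 11 mm thick, lying flat. Origin: centre of its underside, z up. Its y axis runs along its length. The two short strips (150 and 160 mm) are interchangeable.
- long_strip: the longer, narrower pale wood strip, 220 mm long, 26 mm wide, 12 mm thick, lying flat. Origin: centre of its underside, z up. Its y axis runs along its length.
- tin: small round tin of wood filler, cream and red-brown with a metal lid, 65 mm in diameter, 62 mm high, standing upright on the near part of the worktop (a like tin far back left is not meant), about 0.3 kg. Origin: centre of its underside, z up. 
- sanding_block: sanding block, red-brown below and grey-brown on top, 117 mm long, 61 mm wide, 35 mm high, lying flat on the near part of the worktop (a like one far back left is not meant). Origin: centre of its underside, z up. Its y axis runs along its length (117 mm), x across its width (61 mm). Either way round will do as a weight.
- glue_bottle: standing white glue bottle with a green label and red cap, 62 mm in diameter, 196 mm high, the nearer of two in sight; a bystander, to be left alone. Origin: centre of its underside, z up. 
- masking_tape: roll of masking tape lying flat, 108 mm in diameter, 38 mm high, the nearer of two in sight; a bystander, to be left alone. Origin: centre of its underside, z up. 

How it is judged (in metres and radians):
At the end, for the whole second after the job is handed in: One short strip on each pad, centred within 12 mm and 7 deg; long strip flat across both, within 12 mm and 7 deg of their middles; tin upright over the red pad, block flat over the blue, on the long strip, within 12 mm of its centre line and 15 mm of the pad's; all at rest ((((horizontal distance between short_strip_a and pad_red below 0.012 m and angle between the y axis of short_strip_a and the x axis of pad_red, either way round below 0.12 rad and z of short_strip_a in the frame of pad_red between 0.001 and 0.007 m) and (horizontal distance between short_strip_b and pad_blue below 0.012 m and angle between the y axis of short_strip_b and the x axis of pad_blue, either way round below 0.12 rad and z of short_strip_b in the frame of pad_blue between 0.001 and 0.007 m)) or ((horizontal distance between short_strip_a and pad_blue below 0.012 m and angle between the y axis of short_strip_a and the x axis of pad_blue, either way round below 0.12 rad and z of short_strip_a in the frame of pad_blue between 0.001 and 0.007 m) and (horizontal distance between short_strip_b and pad_red below 0.012 m and angle between the y axis of short_strip_b and the x axis of pad_red, either way round below 0.12 rad and z of short_strip_b in the frame of pad_red between 0.001 and 0.007 m))) and x of long_strip in the frame of pad_red between -0.012 and 0.012 m and x of long_strip in the frame of pad_blue between -0.012 and 0.012 m and horizontal distance between long_strip and pad_red below 0.078 m and horizontal distance between long_strip and pad_blue below 0.078 m and angle between the y axis of long_strip and the y axis of pad_red, either way round below 0.12 rad and angle between long_strip's own z axis and vertical below 0.06 rad and height (world z) of long_strip between 0.012 and 0.018 m and x of tin in the frame of long_strip between -0.012 and 0.012 m and y of tin in the frame of pad_red between -0.015 and 0.015 m and z of tin in the frame of long_strip between 0.009 and 0.015 m and angle between each of tin, sanding_block's own z axis and vertical below 0.08 rad and x of sanding_block in the frame of long_strip between -0.012 and 0.012 m and y of sanding_block in the frame of pad_blue between -0.015 and 0.015 m and z of sanding_block in the frame of long_strip between 0.009 and 0.015 m and linear speed of each of short_strip_a, short_strip_b, long_strip, tin, sanding_block below 0.02 m/s); the robot touches nothing.
It fails at once if the glue bottle is pushed more than 20 mm from its place (distance of glue_bottle from where it was at the start of the episode above 0.02 m).
It fails at once if the masking tape is pushed more than 20 mm from its place (distance of masking_tape from where it was at the start of the episode above 0.02 m).
It also fails if it takes over 106 s, if anything falls off the work surface, if the arm or the gripper's body presses on something with over 40 N, if the wrist force passes 120 N, or if a joint passes its speed limit or range.

## Robot

A 6-joint arm with a two-finger parallel gripper is mounted at the origin on a cart in front of the work surface, level with it; the furniture and walls round the work are solid. World frame = base frame: x ahead of the robot, y to its left, z up, the work surface at z = 0. Lengths are in mm, angles in degrees, forces in N, time in s.
With the tool pointing down it reaches from about 300 to 850 mm from the base axis. Payload 4.2 kg.
Tool frame: the origin (TCP) lies midway between the tips of the shut fingers; the grasp point (between the pads) lies 19 mm behind it (pinch_z is the distance from the TCP to the grasp point, in mm); z points along the fingers, y is the line along which they close (so a half turn about z gives the same grasp; the last joint's range is limited). The gripper opens to 91 mm and grips with 3 to 60 N. Pads are 32 mm wide; open, the fingers measure 118 mm over their backs; the gripper's body (76 mm by 178 mm) begins 60 mm behind the grasp point.
Start: joints at [66.921, 18.312, 89.639, -0, 72.044, -1.146], TCP at [214.777, 533.399, 213.976] pointing down, gripper open.
Joint ranges: [-177.97, 177.97], [-48.28, 115.42], [12.27, 149.76], [-77.06, 257.06], [2.81, 150.46], [-146.56, 146.56]. Speed limits (degrees/s): [147.25, 147.25, 180, 180, 180, 180].

## Interface

Orientations are given as [roll, pitch, yaw] about the fixed x, y, z axes, in that order (R = Rz(yaw) Ry(pitch) Rx(roll)).
In Python, from workcell import * gives the robot as it stands.
- The arm moves only by the tool step_arm, never from a script. Its argument "steps" is a list of rows, each a list of 7 numbers: the turn, a rotation vector about the tool's x, y, z in degrees, then the shift along the tool's x, y, z in mm, then the opening, from 0 (shut) to 1 (fully open). In form: [[rx, ry, rz, x, y, z, hand], ...]. A call has exactly 8 rows; each row shifts and turns the commanded pose from where the row before left it, along the tool's axes as they then stand; what a row does not reach is not made up. A row lasts 1/8 s, in which the tool goes at most 62.5 mm and 10.7 degrees, less where a joint would pass 70% of its speed; a pose out of reach is approached as far as the arm can. A call is refused whole if a number of a shift passes 62.5 or a number of a turn 10.7, either way. A call with a gripper value outside its range is refused whole. The fingers move at their own pace and stop on an object; "force" is the grip in N (left out, the last holds). Time passes only in rows, so rows that do not move let the fingers close, or fill a call up. It gives the time, the measured TCP pose, the force, the opening and the grip force at its end, in the units of the state.
- state(): the state, without advancing time (a new reading comes with each control period).
- grab_frame(name): name is "scene" or "side" or "wrist"; returns a dict with "image" (384x512x3 uint8, blue, green, red), "fovy" (degrees; the focal length in pixels is half the picture's height over the tangent of half this angle, whatever the lens; pixels are square), "cx", "cy" (the principal point, pixels), "origin" and "rotation" of the camera in the world; the wrist camera has in their place "tool_from_camera" (4x4, takes a point from camera to tool coordinates, whose origin is the TCP and whose axes are the flange's). Camera axes: x right, y down, z forward; pixel columns grow to the right and rows downward; lengths in mm; the calibration is good to about 2 mm. A picture is of the moment at which its call begins: read the wrist's pose just before it. There is no depth.
- job_done(): hands the job in; it is judged then, once.
The state is a dict: "time_s": time; "qpos": joint angles; "qvel": joint speeds; "effort": joint torques, N m; "ee_pos": TCP position; "ee_rot": TCP orientation; "force": force on the tool from outside, world axes, zero at the start; "torque": the same for the moment, N m; "gripper_width": finger opening in mm; "gripper_force": force on a finger pad.
Only numpy, scipy, OpenCV 4.12 (cv2) and the standard library are available. Lean on these libraries where they do the work, as an engineer would, in place of code of your own. Each camera call takes 0.05 s, during which the arm holds its last target. There are 200 camera calls.

## Working session

There is one attempt and no reset: what is moved stays moved. The work goes in short steps, Python scripts to look and compute and a tool call to move; the robot and the scene stay as the last step left them, time stands still between calls to the robot, and variables do not carry over. Pictures are saved under pics/ and viewed, at most 14 in all, crops included, and the job is handed in when it is done.

Besides the shell and the picture viewer there is one more tool, called after ">>>" as name(argument=value, ...), one argument or row to a line, values as JSON. step_arm: Moves the arm, as the interface text tells. Its arguments: {"type":"object","properties":{"steps":{"type":"array","items":{"type":"array","items":{"type":"number"}}},"force":{"type":"number"}},"required":["steps"]}

```bash
ls; mkdir -p pics; python3 - <<'E'
from workcell import *
import cv2
s=state();print({k:s[k] for k in('time_s','ee_pos','ee_rot','gripper_width','force')})
for n in("scene","side","wrist"):
    f=grab_frame(n);cv2.imwrite(f"pics/{n}0.png",f["image"]);print(n,{k:v for k,v in f.items() if k!="image"})
E
```

```text
pics
{'time_s': 0.0, 'ee_pos': array([214.56729245, 532.91756264, 213.12538148]), 'ee_rot': array([-1.79899149e+02, -1.19733693e-03,  1.58067829e+02]), 'gripper_width': 91.34887773163209, 'force': array([ 0.43809294, -0.34818794,  0.17173911])}
scene {'fovy': 46.694511190646786, 'cx': 257.30394130104173, 'cy': 193.11957143374755, 'origin': array([  76.65144179, -272.32503077,  899.5650457 ]), 'rotation': array([-140.40098618,    0.17471409,  -44.57118507])}
side {'fovy': 44.97203888270301, 'cx': 258.75197774742577, 'cy': 186.0703087512664, 'origin': array([ 448.25200102, -588.43377454,  636.01438431]), 'rotation': array([-126.47501642,    1.19434367,  -10.20852435])}
wrist {'fovy': 63.277232460415334, 'cx': 259.047997935278, 'cy': 194.51208014015725, 'tool_from_camera': array([[-6.10619346e-04, -9.61067143e-01, -2.76314266e-01,
         7.83038900e+01],
       [ 9.99999418e-01, -3.40924384e-04, -1.02407947e-03,
        -7.37967568e-01],
       [ 8.90006859e-04, -2.76314730e-01,  9.61066792e-01,
        -1.70280594e+02],
       [ 0.00000000e+00,  0.00000000e+00,  0.00000000e+00,
         1.00000000e+00]])}
```

View pics/scene0.png

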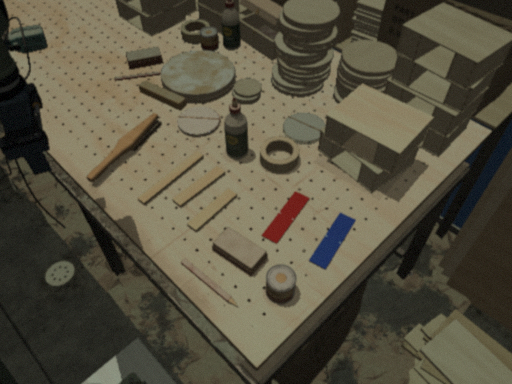

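View pics/side0.png

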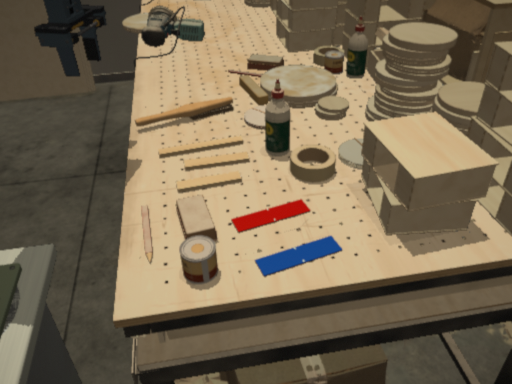

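Both views show strips at scene ≈(171,177),(200,185),(213,209), pads at (286,217) red and (332,240) blue, block (240,250), tin (281,282), pencil (210,282), bottle (236,130), tape (279,153). Zooming in for corners.

```bash
cat > h.py <<'E'
import numpy as np, cv2
from scipy.spatial.transform import Rotation as R
from workcell import *
def ray(f,uv,st=None):
    uv=np.atleast_2d(np.array(uv,float)); F=f["image"].shape[0]/2/np.tan(np.radians(f["fovy"]/2))
    d=np.c_[(uv[:,0]-f["cx"])/F,(uv[:,1]-f["cy"])/F,np.ones(len(uv))]
    if "origin" in f: return np.array(f["origin"]),d@R.from_euler('xyz',f["rotation"],degrees=True).as_matrix().T
    T=np.eye(4);T[:3,:3]=R.from_euler('xyz',st["ee_rot"],degrees=True).as_matrix();T[:3,3]=st["ee_pos"]
    T=T@f["tool_from_camera"]; return T[:3,3],d@T[:3,:3].T
def unp(f,uv,z,st=None):
    o,d=ray(f,uv,st); return (o+d*((z-o[2])/d[:,2])[:,None])[:,:2]
def rect(xy):
    (c,(w,h),a)=cv2.minAreaRect(np.float32(xy)); 
    if w<h: w,h,a=h,w,a+90
    return np.round([*c,w,h,(a+90)%180-90],1)
def blob(mask,seed=None):
    n,l,s,c=cv2.connectedComponentsWithStats(mask.astype(np.uint8))
    i=1+np.argmax(s[1:,4]) if seed is None else l[seed[1],seed[0]]
    return np.argwhere(l==i)[:,::-1]
E
python3 - <<'E'
from h import *
for n,c in(("scene",(130,145,360,310)),("side",(135,130,350,285))):
    f=grab_frame(n);im=f["image"].astype(int);b,g,r=im[...,0],im[...,1],im[...,2]
    cv2.imwrite(f"pics/{n}1.png",cv2.resize(f["image"][c[1]:c[3],c[0]:c[2]],None,fx=3.4,fy=3.4,interpolation=cv2.INTER_CUBIC))
    for nm,m in(("red",(r>2.2*g)&(r>80)&(r>2.2*b)),("blue",(b>1.6*r)&(b>70)&(b>1.5*g)&(np.arange(512)[None]<380))):
        p=blob(m);print(n,nm,len(p),rect(unp(f,p,4)),p.mean(0))
E
```

```text
scene red 839 [593.4 154.3 162.9  41.2  12.7] [285.12395709 217.06436234]
scene blue 940 [622.1  27.6 161.9  41.   13. ] [331.80957447 240.61489362]
side red 1014 [593.8 150.  163.8  43.5  12.6] [269.78599606 215.19625247]
side blue 1344 [622.2  23.  163.2  43.7  13.6] [297.26339286 255.32291667]
```

View pics/scene1.png

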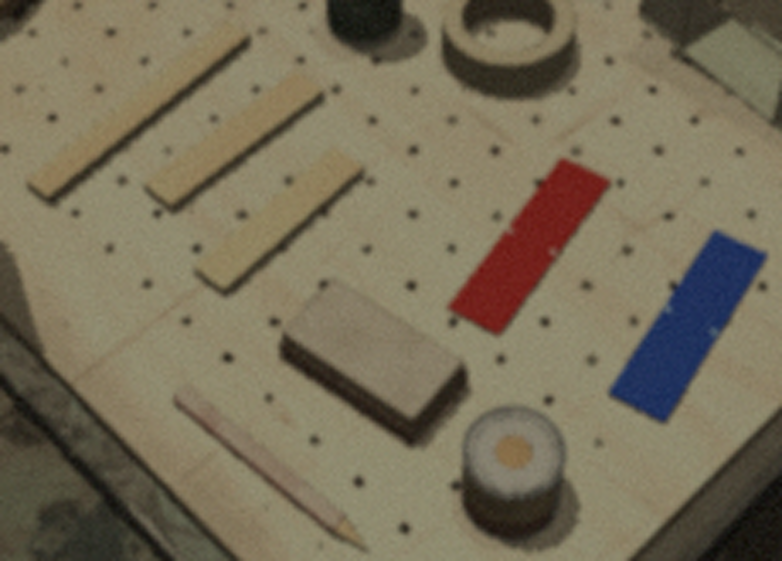

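View pics/side1.png

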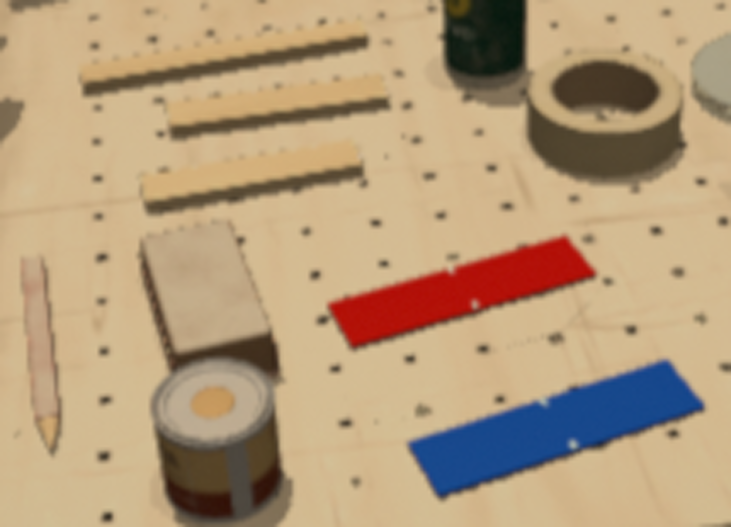

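```bash
python3 - <<'E'
from h import *
D={"scene":((130,145),dict(long=[(28,185),(50,203),(249,42),(232,27)],mid=[(146,188),(172,210),(324,95),(300,73)],near=[(196,272),(226,293),(362,172),(337,150)],block=[(281,340),(335,280),(467,368),(412,432)],tin=[(514,450)],bottle=[(363,25)],tape=[(513,30)],pen=[(178,395),(365,548)])),
"side":((135,130),dict(long=[(82,68),(84,86),(368,38),(362,28)],mid=[(168,104),(172,127),(388,97),(382,77)],near=[(141,179),(147,204),(363,166),(355,142)],block=[(141,238),(230,222),(270,327),(173,354)],tin=[(213,403)],bottle=[(485,55)],tape=[(605,95)],pen=[(32,258),(52,452)]))}
Z=dict(long=12,mid=11,near=11,block=35,tin=62,bottle=0,tape=38,pen=8)
for n,(o,d) in D.items():
    f=grab_frame(n)
    for k,p in d.items():
        w=unp(f,np.array(p)/3.4+o,Z[k]); print(n,k,rect(w) if len(p)>2 else w.round(0).tolist())
E
```

```text
scene long [467.6 449.8 218.2  26.    5.4]
scene mid [501.1 376.7 161.2  31.2   2.3]
scene near [474.4 293.1 150.1  29.6   5.2]
scene block [431.6 150.  117.4  60.4 -82.8]
scene tin [[435.0, 23.0]]
scene bottle [[661.0, 408.0]]
scene tape [[717.0, 291.0]]
scene pen [[326.0, 231.0], [340.0, 60.0]]
side long [471.2 448.  216.8  25.8   6.2]
side mid [503.8 374.1 157.7  30.6   1.3]
side near [477.6 290.1 149.2  29.6   5.2]
side block [436.8 149.  112.   57.3 -82.8]
side tin [[435.0, 17.0]]
side bottle [[667.0, 423.0]]
side tape [[724.0, 293.0]]
side pen [[330.0, 230.0], [344.0, 53.0]]
```

>>> step_arm(
  steps=[
    [0,0,-9,0,0,0,1],
    [0,0,-9,0,0,0,1],
    [0,0,-9,0,0,0,1],
    [0,0,0,-36,-45,0,1],
    [0,0,0,-36,-45,0,1],
    [0,0,0,-36,-45,0,1],
    [0,0,0,-36,-45,0,1],
    [0,0,0,-36,-45,0,1],
  ],
)

```text
time_s: 1.35
ee_pos: [415.1, 323.8, 214.1]
ee_rot: [180.0, 0.0, -174.9]
force: [0.7, 1.3, 0.1]
gripper_width: 91.3
gripper_force: 0.0
```

>>> step_arm(
  steps=[
    [0,0,0,-36,-45,0,1],
    [0,0,0,-36,-45,0,1],
    [0,0,0,0,0,0,1],
    [0,0,0,0,0,0,1],
    [0,0,0,0,0,0,1],
    [0,0,0,0,0,0,1],
    [0,0,0,0,0,0,1],
    [0,0,0,0,0,0,1],
  ],
)

```text
time_s: 2.35
ee_pos: [493.4, 242.3, 214.0]
ee_rot: [180.0, 0.0, -174.9]
force: [-0.3, 0.1, -0.4]
gripper_width: 91.5
gripper_force: 0.0
```

```bash
cat >> h.py <<'E'
def look(name,scale=1.5):
    st=state();f=grab_frame("wrist");np.save(f"pics/{name}.npy",dict(f=f,st=st),allow_pickle=True)
    cv2.imwrite(f"pics/{name}.png",cv2.resize(f["image"],None,fx=scale,fy=scale,interpolation=cv2.INTER_CUBIC));return st,f
def load(name):
    d=np.load(f"pics/{name}.npy",allow_pickle=True).item();return d["st"],d["f"]
def pads(f,st):
    b,g,r=[f["image"][...,i].astype(int) for i in range(3)]
    return [rect(unp(f,blob(m),4,st)) for m in((r>2.2*g)&(r>80)&(r>2.2*b),(b>1.6*r)&(b>70)&(b>1.5*g))]
def go(x,y,z,yaw):
    s=state();p,yw=s["ee_pos"],s["ee_rot"][2];d=np.array([x,y,z])-p;a=np.radians(yaw)
    dz=(yaw-yw+180)%360-180
    print("at",p.round(1),s["ee_rot"].round(1),"rz",round(-dz,1),"then x,y,z",np.round([d[0]*np.cos(a)+d[1]*np.sin(a),d[0]*np.sin(a)-d[1]*np.cos(a),-d[2]],1))
E
python3 - <<'E'
from h import *
st,f=look("w1");print(st["ee_pos"],st["ee_rot"],pads(f,st))
E
```

```text
[493.37420214 242.25420419 214.0014308 ] [ 1.79993731e+02  3.81768442e-03 -1.74892460e+02] [array([574.2, 148.1, 128.7,  43.2,  12.7]), array([593.9,  20.5, 110.9,  43.4,  13.1])]
```

View pics/w1.png

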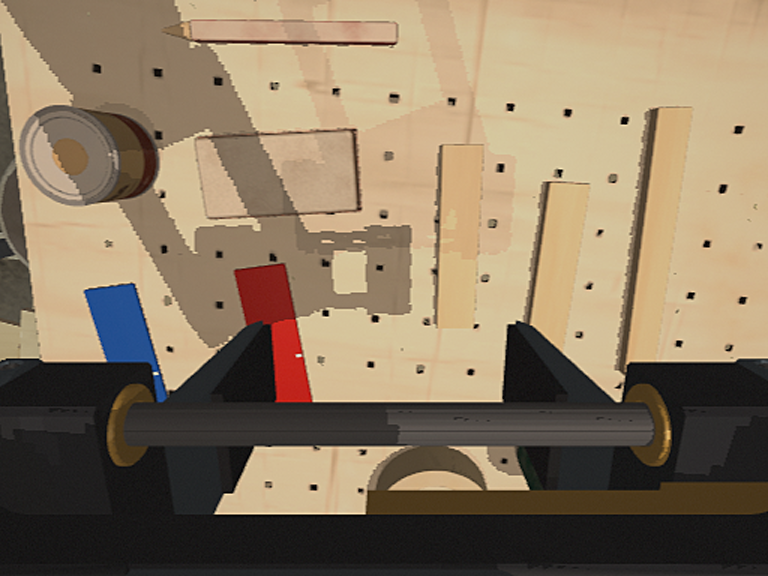

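The wrist view shows the near short strip at (460,236), mid (562,260), long (657,235), block (280,173), tin lid (70,155), red tick (299,355), blue tick (156,374).

```bash
python3 - <<'E'
from h import *
st,f=load("w1")
for k,z,p in(("near",11,[(442,145),(483,145),(478,328),(437,327)]),("midend",11,[(544,182),(589,183)]),("longend",12,[(653,107),(691,108)]),("block",35,[(196,137),(356,129),(360,210),(207,218)]),("lid",62,[(70,155)]),("rtick",4,[(299,355)]),("btick",4,[(156,374)])):
    w=unp(f,np.array(p)/1.5,z,st);print(k,w.round(1).tolist(),rect(w) if len(p)>2 else "")
for t in ((299,355),(156,374)):
    print("padcentre",unp(f,np.array(t)/1.5,4,st)[0]+22*np.array([np.sin(np.radians(13)),-np.cos(np.radians(13))]))
go(477,291,60,-175+.3)
E
```

```text
near [[402.4, 274.1], [399.6, 305.2], [547.0, 322.3], [549.2, 287.5]] [474.7 298.2 148.5  34.9   5.2]
midend [[422.6, 356.4], [420.3, 391.5]] 
longend [[361.7, 427.1], [359.9, 455.4]] 
block [[413.2, 96.9], [397.8, 209.7], [454.2, 216.6], [470.1, 103.6]] [434.  156.7 114.9  57.3 -82.2]
lid [[432.2, 24.1]] 
rtick [[588.6, 170.5]] 
btick [[618.3, 44.1]] 
padcentre [593.54936192 149.10669618]
padcentre [623.23910755  22.70053956]
at [493.5 242.1 214. ] [ 180.     0.  -174.9] rz -0.2 then x,y,z [ 11.9  50.2 154. ]
```

>>> step_arm(
  steps=[
    [0,0,0,7,27,0,0.65],
    [0,0,0,6.5,26.5,0,0.65],
    [0,0,0,0,0,40,0.65],
    [0,0,0,0,0,40,0.65],
    [0,0,0,0,0,40,0.65],
    [0,0,0,0,0,40,0.65],
    [0,0,0,0,0,20,0.65],
    [0,0,0,0,0,0,0.65],
  ],
)

```text
time_s: 3.4
ee_pos: [474.4, 293.4, 32.5]
ee_rot: [-179.9, -0.2, -174.9]
force: [-0.5, -0.7, -0.4]
gripper_width: 59.0
gripper_force: 0.0
```

```bash
python3 - <<'E'
from h import *
st,f=look("w2");go(475.5,294,3,-174.8)
E
```

```text
at [475.4 294.   33.8] [-180.    -0.  -174.9] rz -0.1 then x,y,z [-0.1  0.  30.8]
```

View pics/w2.png

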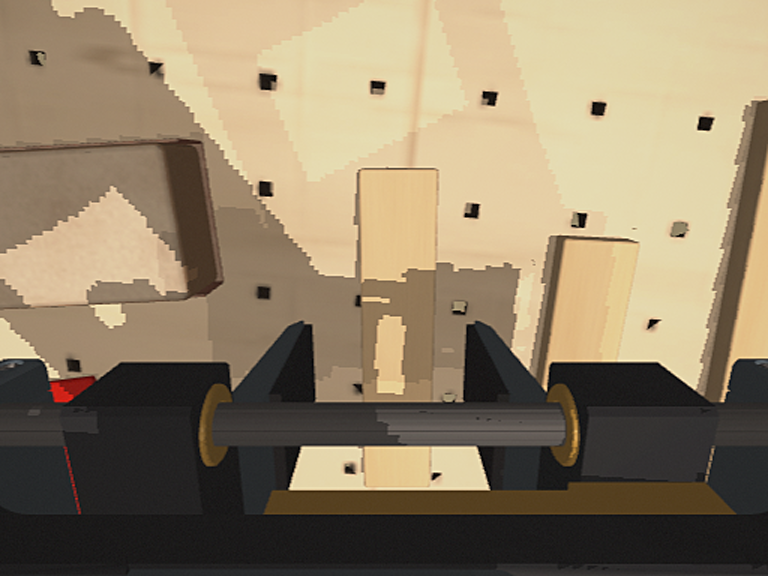

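The strip (cols 358–438, rows 168–487) lies centred between the fingers. Measuring its lengthwise offset.

```bash
python3 - <<'E'
from h import *
st,f=load("w2")
w=unp(f,np.array([(358,168),(438,168),(432,487),(364,487),(561,236),(638,239)])/1.5,11,st);print(w.round(1).tolist(),rect(w[:4]),(w[4]+w[5])/2)
E
```

```text
[[401.1, 273.9], [398.3, 305.6], [547.0, 320.1], [549.9, 287.3], [420.8, 359.3], [419.3, 391.2]] [474.1 297.  149.4  32.9   5.1] [420.06477425 375.24516932]
```

>>> step_arm(
  steps=[
    [0,0,0,0,0,16,0.65],
    [0,0,0,0,0,14.5,0.65],
    [0,0,0,0,0,0,0.65],
    [0,0,0,0,0,0,0],
    [0,0,0,0,0,0,0],
    [0,0,0,0,0,0,0],
    [0,0,0,0,0,0,0],
    [0,0,0,0,0,0,0],
  ],
  force=20,
)

```text
time_s: 4.45
ee_pos: [475.7, 294.2, 3.9]
ee_rot: [180.0, 0.0, -174.9]
force: [-0.0, -0.1, 2.7]
gripper_width: 31.5
gripper_force: 20.0
```

>>> step_arm(
  steps=[
    [0,0,0,0,0,-30,0],
    [0,0,-4,0,0,-30,0],
    [0,0,-4,0,0,0,0],
    [0,0,0,-14,-28,0,0],
    [0,0,0,-21,-42,0,0],
    [0,0,0,-21,-42,0,0],
    [0,0,0,-18,-35,0,0],
    [0,0,0,-9.6,-19.6,0,0],
  ],
)

```text
time_s: 5.45
ee_pos: [595.4, 149.1, 63.2]
ee_rot: [180.0, -0.0, -167.0]
force: [-0.5, 1.1, 0.5]
gripper_width: 31.7
gripper_force: 20.0
```

>>> step_arm(
  steps=[
    [0,0,0,0,0,0,0],
    [0,0,0,0,0,0,0],
    [0,0,0,0,0,0,0],
    [0,0,0,0,0,0,0],
    [0,0,0,0,0,0,0],
    [0,0,0,0,0,0,0],
    [0,0,0,0,0,0,0],
    [0,0,0,0,0,0,0],
  ],
)

```text
time_s: 6.45
ee_pos: [594.6, 150.6, 63.5]
ee_rot: [180.0, 0.0, -166.9]
force: [0.5, -0.0, -0.6]
gripper_width: 32.1
gripper_force: 20.0
```

```bash
python3 - <<'E'
from h import *
st,f=look("w3");go(594.6,150.7,8.5,-167)
E
```

```text
at [594.6 150.6  63.4] [ 180.     0.  -166.9] rz 0.1 then x,y,z [-0.1  0.1 54.9]
```

View pics/w3.png

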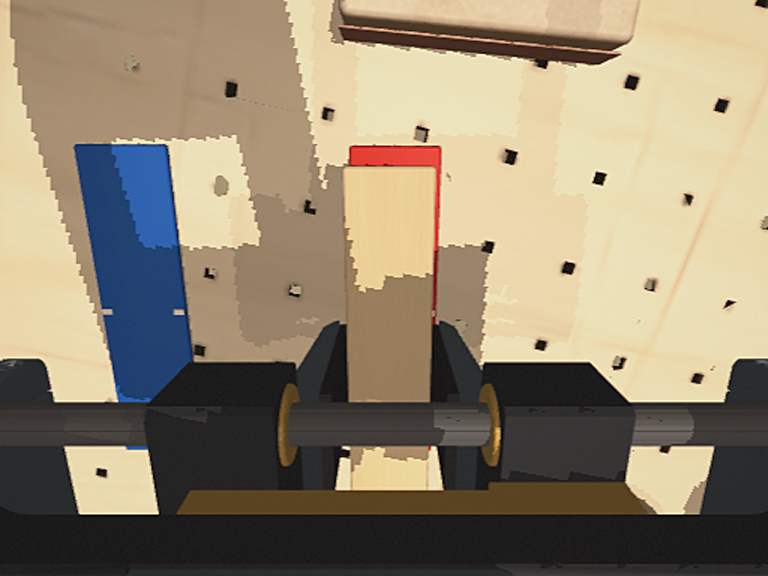

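The held strip is over the red pad; the pad's near end is at (350–441,147), the strip's near end at (344–437,167), blue ticks at (107,312),(179,312).

```bash
python3 - <<'E'
from h import *
st,f=load("w3");u=np.array([np.cos(np.radians(13)),np.sin(np.radians(13))])
w=lambda p,z:unp(f,np.array(p)/1.5,z,st).mean(0)
print("red",w([(350,147),(441,147)],4)+83*u,"blue",w([(107,312),(179,312)],4),"blue by end",w([(75,145),(168,145)],4)+83*u)
e=w([(344,167),(437,167)],70.5);print("strip end",e,"ctr",e+75*u)
b=unp(f,np.array([(75,145),(168,145),(120,400),(192,363)])/1.5,4,st);print(b.round(1).tolist(),np.degrees(np.arctan2(*(b[3]-b[1])[::-1])))
E
```

```text
red [593.53508872 152.86624183] blue [621.63017318  25.48823144] blue by end [621.64022702  27.37672825]
strip end [520.87214851 133.49118888] ctr [593.94990337 150.36251796]
[[545.7, -12.6], [535.8, 30.0], [675.6, 17.5], [644.7, 53.5]] 12.176934479860106
```

>>> step_arm(
  steps=[
    [0,0,0,0,1.5,20,0],
    [0,0,0,0,0,18,0],
    [0,0,0,0,0,11,0],
    [0,0,0,0,0,6,0],
    [0,0,0,0,0,0,0],
    [0,0,0,0,0,0,0],
    [0,0,0,0,0,0,0.6],
    [0,0,0,0,0,0,0.6],
  ],
)

```text
time_s: 7.5
ee_pos: [594.4, 152.1, 8.7]
ee_rot: [180.0, 0.0, -166.9]
force: [0.1, 1.1, 0.3]
gripper_width: 48.9
gripper_force: 0.0
```

>>> step_arm(
  steps=[
    [0,0,0,0,0,0,0.6],
    [0,0,0,0,0,-10,0.6],
    [0,0,0,0,0,-30,0.6],
    [0,0,0,0,0,-30,0.6],
    [0,0,5,0,0,-30,0.6],
    [0,0,5,0,0,0,0.6],
    [0,0,0,0,0,0,0.6],
    [0,0,0,0,0,0,0.6],
  ],
)

```text
time_s: 8.5
ee_pos: [593.9, 152.0, 108.3]
ee_rot: [-180.0, -0.0, -176.9]
force: [0.6, -0.1, -0.1]
gripper_width: 54.5
gripper_force: 0.0
```

```bash
python3 - <<'E'
from h import *
go(501.5,376.5,70,-177.2)
E
```

```text
at [593.9 152.  108.3] [-180.    -0.  -176.9] rz 0.3 then x,y,z [ 81.3 228.7  38.3]
```

>>> step_arm(
  steps=[
    [0,0,0,9,25,0,0.6],
    [0,0,0,17,46,0,0.6],
    [0,0,0,18,50,0,0.6],
    [0,0,0,18,50,10,0.6],
    [0,0,0,14,40,14,0.6],
    [0,0,0,6,18,14,0.6],
    [0,0,0,0,0,30,0.6],
    [0,0,0,0,0,0,0.6],
  ],
)

```text
time_s: 9.5
ee_pos: [498.5, 374.6, 37.8]
ee_rot: [-179.8, -0.3, -176.9]
force: [0.4, -1.4, 0.4]
gripper_width: 54.4
gripper_force: 0.0
```

```bash
python3 - <<'E'
from h import *
st,f=look("w4");go(500.5,377,3.8,-177.5)
E
```

```text
at [499.8 375.2  39.4] [-1.799e+02 -1.000e-01 -1.769e+02] rz 0.6 then x,y,z [-0.8  1.7 35.6]
```

View pics/w4.png

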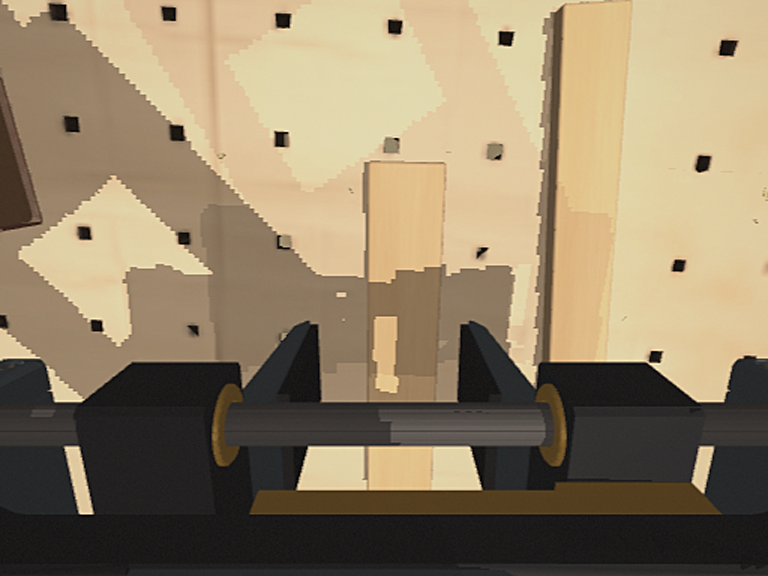

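```bash
python3 - <<'E'
from h import *
st,f=load("w4")
w=unp(f,np.array([(366,163),(444,163),(433,487),(369,487)])/1.5,11,st);print(w.round(1).tolist(),rect(w))
c=w.mean(0);u=w[2]+w[3]-w[0]-w[1];print(c,np.degrees(np.arctan2(u[1],u[0])), (w[0]+w[1])/2+80*u/np.linalg.norm(u))
l=unp(f,np.array([(563,3),(632,0),(550,360),(607,360)])/1.5,12,st);print(l.round(1).tolist())
E
```

```text
[[422.6, 360.5], [420.9, 392.2], [576.0, 400.0], [577.8, 368.2]] [499.3 380.2 155.5  31.8   2.9]
[499.3009242  380.19267758] 2.8661358849697183 [501.63584808 380.30957619]
[[361.4, 431.3], [359.1, 456.6], [504.4, 447.5], [502.9, 473.3]]
```

>>> step_arm(
  steps=[
    [0,0,0,-1,4,0,0.6],
    [0,0,0,0,0,18,0.6],
    [0,0,0,0,0,17,0.6],
    [0,0,0,0,0,0,0],
    [0,0,0,0,0,0,0],
    [0,0,0,0,0,0,0],
    [0,0,0,0,0,0,0],
    [0,0,0,0,0,-5,0],
  ],
  force=20,
)

```text
time_s: 10.55
ee_pos: [500.7, 380.3, 10.6]
ee_rot: [-180.0, -0.0, -176.9]
force: [-0.1, 0.1, -0.6]
gripper_width: 31.8
gripper_force: 19.9
```

>>> step_arm(
  steps=[
    [0,0,-5,0,0,-40,0],
    [0,0,-5,0,0,-20,0],
    [0,0,0,0,0,0,0],
    [0,0,0,0,0,0,0],
    [0,0,0,0,0,0,0],
    [0,0,0,0,0,0,0],
    [0,0,0,0,0,0,0],
    [0,0,0,0,0,0,0],
  ],
)

```text
time_s: 11.55
ee_pos: [500.8, 380.4, 70.3]
ee_rot: [-180.0, -0.0, -166.9]
force: [0.4, 0.4, -0.3]
gripper_width: 31.9
gripper_force: 19.9
```

```bash
python3 - <<'E'
from h import *
go(621.8,25.5,8,-167)
E
```

```text
at [500.8 380.4  70.3] [-180.    -0.  -166.9] rz 0.1 then x,y,z [ -38.  -373.    62.3]
```

>>> step_arm(
  steps=[
    [0,0,0,-3,-31,0,0],
    [0,0,0,-5,-52,0,0],
    [0,0,0,-6,-55,0,0],
    [0,0,0,-6,-55,0,0],
    [0,0,0,-6,-55,0,0],
    [0,0,0,-5,-52,0,0],
    [0,0,0,-4,-45,0,0],
    [0,0,0,-3,-28,0,0],
  ],
)

```text
time_s: 12.55
ee_pos: [622.8, 23.4, 70.5]
ee_rot: [-180.0, 0.0, -167.0]
force: [0.1, 0.9, 0.8]
gripper_width: 31.6
gripper_force: 19.9
```

>>> step_arm(
  steps=[
    [0,0,0,0,0,0,0],
    [0,0,0,0,0,0,0],
    [0,0,0,0,0,0,0],
    [0,0,0,0,0,0,0],
    [0,0,0,0,0,0,0],
    [0,0,0,0,0,0,0],
    [0,0,0,0,0,0,0],
    [0,0,0,0,0,0,0],
  ],
)

```text
time_s: 13.55
ee_pos: [622.2, 25.6, 70.4]
ee_rot: [180.0, 0.0, -166.9]
force: [-0.5, -0.1, -0.3]
gripper_width: 31.9
gripper_force: 19.9
```

```bash
python3 - <<'E'
from h import *
st,f=look("w5");go(621.8,25.5,9.5,-167);print(pads(f,st))
E
```

```text
at [622.2  25.6  70.4] [ 180.     0.  -166.9] rz 0.1 then x,y,z [ 0.4 -0.  60.9]
[array([568.4, 145.1, 114.9,  43.6,  12.7]), array([541.9,   7. ,  42.2,   2.6, -77.9])]
```

View pics/w5.png

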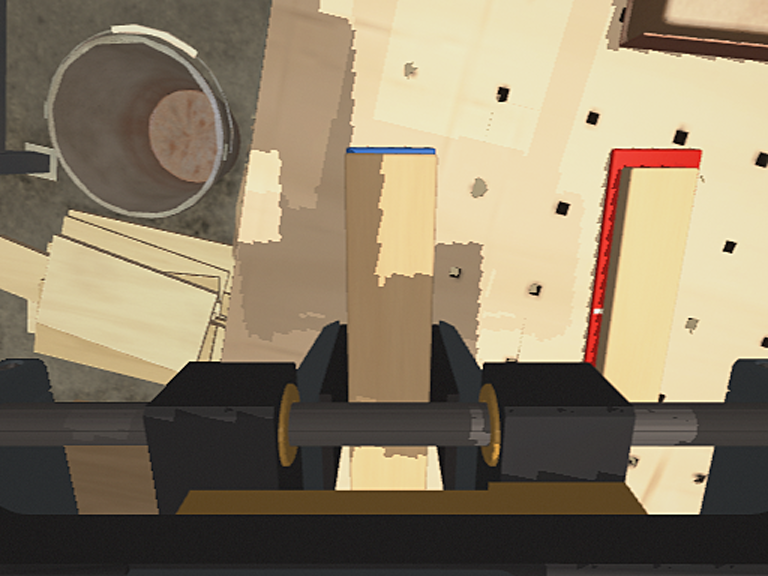

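The strip is above the blue pad, ends aligned: pad end (346–436,148), strip end (346–436,153); red strip sits on its pad, end (628–699,167).

```bash
python3 - <<'E'
from h import *
st,f=load("w5");u=np.array([np.cos(np.radians(13)),np.sin(np.radians(13))])
w=lambda p,z:unp(f,np.array(p)/1.5,z,st).mean(0)
print("blue",w([(346,148),(436,148)],4)+83*u,"strip",w([(346,153),(436,153)],76)+80*u,"red",w([(611,150),(701,150)],4)+83*u,"redstrip",w([(630,167),(699,167)],15)+75*u)
E
```

```text
blue [621.97790489  25.97054504] strip [622.02053052  25.69371983] red [593.9412759  151.24285849] redstrip [593.89122641 150.36401925]
```

Both agree within 1 mm; lower and release.

>>> step_arm(
  steps=[
    [0,0,0,0,0,22,0],
    [0,0,0,0,0,20,0],
    [0,0,0,0,0,13,0],
    [0,0,0,0,0,6,0],
    [0,0,0,0,0,0,0],
    [0,0,0,0,0,0,0],
    [0,0,0,0,0,0,0.6],
    [0,0,0,0,0,0,0.6],
  ],
)

```text
time_s: 14.6
ee_pos: [622.4, 25.7, 9.7]
ee_rot: [-180.0, 0.0, -166.9]
force: [-0.1, 0.3, 0.4]
gripper_width: 48.8
gripper_force: 0.0
```

>>> step_arm(
  steps=[
    [0,0,0,0,0,0,0.6],
    [0,0,0,0,0,-10,0.6],
    [0,0,0,0,0,-30,0.6],
    [0,0,4,0,0,-30,0.6],
    [0,0,4,0,0,-30,0.6],
    [0,0,0,0,0,0,0.6],
    [0,0,0,0,0,0,0.6],
    [0,0,0,0,0,0,0.6],
  ],
)

```text
time_s: 15.6
ee_pos: [621.3, 25.6, 108.1]
ee_rot: [180.0, -0.2, -174.9]
force: [0.5, -0.1, -0.6]
gripper_width: 54.7
gripper_force: 0.0
```

```bash
python3 - <<'E'
from h import *
go(469.5,452.5,40,-174.6)
E
```

```text
at [621.3  25.6 108.1] [ 180.    -0.2 -174.9] rz -0.3 then x,y,z [111.  439.2  68.1]
```

>>> step_arm(
  steps=[
    [0,0,0,8,25,0,0.6],
    [0,0,0,14,48,0,0.6],
    [0,0,0,14,55,0,0.6],
    [0,0,0,14,55,0,0.6],
    [0,0,0,14,55,0,0.6],
    [0,0,0,14,55,0,0.6],
    [0,0,0,14,55,0,0.6],
    [0,0,0,10,48,0,0.6],
  ],
)

```text
time_s: 16.6
ee_pos: [484.2, 412.7, 108.3]
ee_rot: [-179.9, -0.1, -174.9]
force: [0.9, 0.6, 0.0]
gripper_width: 54.9
gripper_force: 0.0
```

>>> step_arm(
  steps=[
    [0,0,0,6,30,15,0.6],
    [0,0,0,3,13,25,0.6],
    [0,0,0,0,0,28,0.6],
    [0,0,0,0,0,0,0.6],
    [0,0,0,0,0,0,0.6],
    [0,0,0,0,0,0,0.6],
    [0,0,0,0,0,0,0.6],
    [0,0,0,0,0,0,0.6],
  ],
)

```text
time_s: 17.6
ee_pos: [473.1, 453.2, 42.1]
ee_rot: [180.0, 0.0, -174.9]
force: [-0.5, -0.2, -0.5]
gripper_width: 54.8
gripper_force: 0.0
```

```bash
python3 - <<'E'
from h import *
st,f=look("w6");go(469.5,453,4.5,-174.6)
E
```

```text
at [473.  453.2  42. ] [ 180.     0.  -174.9] rz -0.3 then x,y,z [ 3.5  0.2 37.5]
```

View pics/w6.png

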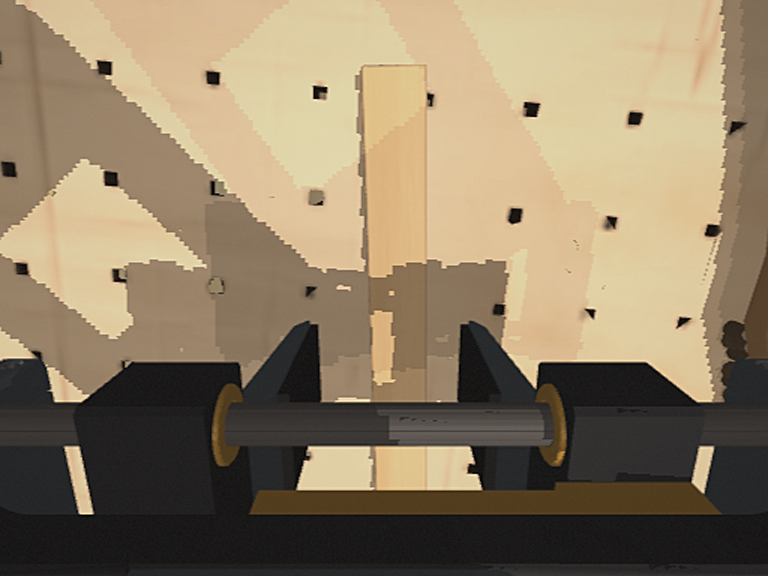

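The long strip's near end is at (363–427,66), edges running to about (376–425,487) — slightly right of centre.

```bash
python3 - <<'E'
from h import *
st,f=load("w6")
w=unp(f,np.array([(364,67),(427,66),(425,487),(375,487)])/1.5,12,st);e=(w[0]+w[1])/2;g=(w[2]+w[3])/2;u=(g-e)/np.linalg.norm(g-e)
c=e+110*u;print(w.round(1).tolist(),c,np.degrees(np.arctan2(u[1],u[0])));go(c[0],c[1],5,-174.9)
E
```

```text
[[361.8, 433.0], [359.2, 457.5], [553.2, 478.0], [555.4, 452.7]] [469.91025611 456.60623265] 5.928411930995077
at [473.  453.2  42. ] [ 180.     0.  -174.9] rz -0.0 then x,y,z [ 2.8  3.7 37. ]
```

>>> step_arm(
  steps=[
    [0,0,-0.8,3,3,0,0.6],
    [0,0,0,0,0,19,0.6],
    [0,0,0,0,0,18,0.6],
    [0,0,0,0,0,0,0],
    [0,0,0,0,0,0,0],
    [0,0,0,0,0,0,0],
    [0,0,0,0,0,0,0],
    [0,0,0,0,0,0,0],
  ],
  force=25,
)

```text
time_s: 18.65
ee_pos: [470.0, 456.3, 5.2]
ee_rot: [179.9, 0.1, -174.1]
force: [0.7, -0.1, 2.2]
gripper_width: 25.7
gripper_force: 25.0
```

>>> step_arm(
  steps=[
    [0,0,0,0,0,-30,0],
    [0,0,0,0,0,-35,0],
    [0,0,0,0,-25,-25,0],
    [0,0,0,0,-45,0,0],
    [0,0,0,0,-55,0,0],
    [0,0,0,0,-55,0,0],
    [0,0,0,0,-45,0,0],
    [0,0,0,0,-25,0,0],
  ],
)

```text
time_s: 19.65
ee_pos: [494.9, 204.9, 94.6]
ee_rot: [-180.0, -0.0, -174.2]
force: [-0.3, 0.4, 0.0]
gripper_width: 25.6
gripper_force: 25.0
```

```bash
python3 - <<'E'
from h import *
go(607.8,88.7,70,103)
E
```

```text
at [494.9 204.9  94.6] [-180.    -0.  -174.2] rz 82.8 then x,y,z [-138.6   83.9   24.6]
```

>>> step_arm(
  steps=[
    [0,0,10.3,0,0,0,0],
    [0,0,10.3,0,0,0,0],
    [0,0,10.3,0,0,0,0],
    [0,0,10.3,0,0,0,0],
    [0,0,10.3,0,0,0,0],
    [0,0,10.3,0,0,0,0],
    [0,0,10.3,0,0,0,0],
    [0,0,10.3,0,0,0,0],
  ],
)

```text
time_s: 20.65
ee_pos: [494.9, 207.0, 94.4]
ee_rot: [-180.0, 0.0, 103.1]
force: [0.2, -0.7, -0.9]
gripper_width: 25.8
gripper_force: 25.0
```

```bash
python3 - <<'E'
from h import *
go(607.8,88.7,70,103)
E
```

```text
at [494.9 207.   94.4] [-180.     0.   103.1] rz 0.1 then x,y,z [-140.7   83.3   24.4]
```

>>> step_arm(
  steps=[
    [0,0,0,-20,12,0,0],
    [0,0,0,-33,19,0,0],
    [0,0,0,-35,21,0,0],
    [0,0,0,-33,19,0,0],
    [0,0,0,-20,12,14,0],
    [0,0,0,0,0,20,0],
    [0,0,0,0,0,0,0],
    [0,0,0,0,0,0,0],
  ],
)

```text
time_s: 21.65
ee_pos: [608.5, 89.8, 60.5]
ee_rot: [-180.0, -0.0, 103.5]
force: [0.1, -0.2, -0.6]
gripper_width: 25.6
gripper_force: 25.0
```

```bash
python3 - <<'E'
from h import *
st,f=look("w7");go(607.8,88.7,21,103)
E
```

```text
at [608.8  89.9  60.9] [180.   -0.  103.5] rz 0.5 then x,y,z [-0.9 -1.3 39.9]
```

View pics/w7.png

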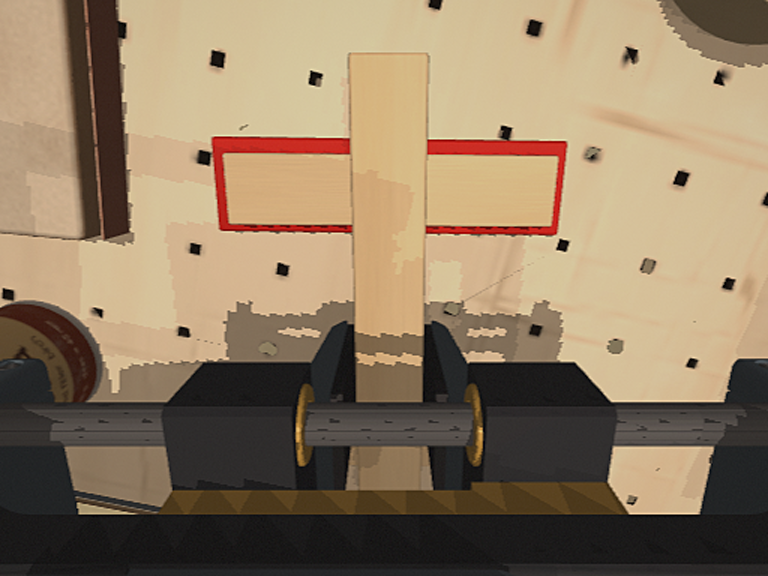

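The long strip hangs at right angles over the red pad (corners (213,137),(566,142),(556,235),(221,231)), its end at (348–429,53).

```bash
python3 - <<'E'
from h import *
st,f=load("w7")
p=unp(f,np.array([(213,137),(566,142),(556,235),(221,231)])/1.5,4,st);print("red",rect(p),p.mean(0))
s=unp(f,np.array([(221,153),(560,156),(553,228),(229,224)])/1.5,15,st);print("strip",rect(s),s.mean(0))
l=unp(f,np.array([(348,53),(429,53),(424,360),(355,360)])/1.5,67.7,st);e=l[:2].mean(0);g=l[2:].mean(0);u=(g-e)/np.linalg.norm(g-e);print("long ctr",e+110*u,np.degrees(np.arctan2(u[1],u[0])),l.round(1).tolist())
E
```

```text
red [593.2 151.8 163.2  43.5  12.8] [593.22684454 151.70632615]
strip [594.1 150.9 150.4  32.   13. ] [594.17322559 151.04028072]
long ctr [608.33334257  89.003658  ] -76.33239847824613 [[569.9, 192.9], [594.8, 198.9], [620.0, 96.4], [594.6, 90.3]]
```

>>> step_arm(
  steps=[
    [0,0,0.6,-0.4,-0.7,14,0],
    [0,0,0,0,0,14,0],
    [0,0,0,0,0,8,0],
    [0,0,0,0,0,4.3,0],
    [0,0,0,0,0,0,0],
    [0,0,0,0,0,0,0],
    [0,0,0,0,0,0,0.6],
    [0,0,0,0,0,0,0.6],
  ],
)

```text
time_s: 22.7
ee_pos: [608.2, 88.8, 20.1]
ee_rot: [180.0, -0.0, 102.9]
force: [-0.1, -0.9, 0.2]
gripper_width: 42.6
gripper_force: 0.0
```

>>> step_arm(
  steps=[
    [0,0,0,0,0,0,0.6],
    [0,0,0,0,0,-10,0.6],
    [0,0,0,0,0,-30,1],
    [0,0,0,0,0,-40,1],
    [0,0,0,0,0,-45,1],
    [0,0,0,0,0,-45,1],
    [0,0,0,0,0,0,1],
    [0,0,0,0,0,0,1],
  ],
)

```text
time_s: 23.7
ee_pos: [607.6, 88.8, 190.1]
ee_rot: [-180.0, -0.0, 102.9]
force: [-0.2, -0.9, -1.3]
gripper_width: 91.4
gripper_force: 0.0
```

```bash
python3 - <<'E'
from h import *
go(434,22,140,180)
E
```

```text
at [607.6  88.8 190.1] [-180.    -0.   102.9] rz -77.1 then x,y,z [173.6 -66.8  50.1]
```

>>> step_arm(
  steps=[
    [0,0,0,-3,-20,0,1],
    [0,0,0,-5,-35,0,1],
    [0,0,0,-6,-40,0,1],
    [0,0,0,-5,-40,10,1],
    [0,0,0,-4,-32,20,1],
    [0,0,0,-3,-17,20,1],
    [0,0,0,0,0,0,1],
    [0,0,0,0,0,0,1],
  ],
)

```text
time_s: 24.7
ee_pos: [435.5, 22.7, 140.3]
ee_rot: [180.0, -0.0, 102.9]
force: [-0.4, 0.1, 0.7]
gripper_width: 91.2
gripper_force: 0.0
```

```bash
python3 - <<'E'
from h import *
st,f=look("w8");go(434,22,140,103)
E
```

```text
at [435.9  22.7 140.6] [179.9   0.  102.9] rz -0.1 then x,y,z [-0.3 -2.   0.6]
```

View pics/w8.png

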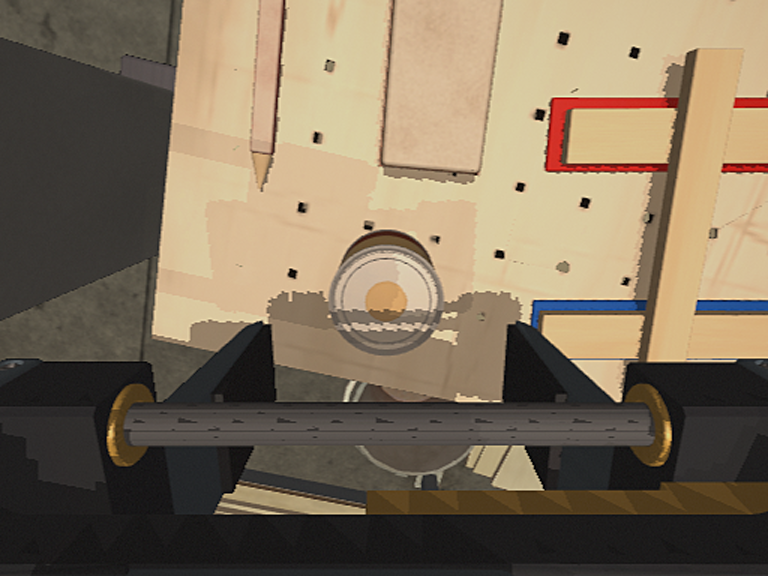

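Tin lid is centred near (386,300); block end at (381,165)–(481,172); long strip lies across both short strips.

```bash
python3 - <<'E'
from h import *
st,f=load("w8")
t=unp(f,np.array([(386,300)])/1.5,62,st)[0];print("tin",t,unp(f,np.array([(330,300),(442,300)])/1.5,62,st).round(1).tolist())
b=unp(f,np.array([(381,165),(481,172),(503,0),(393,0)])/1.5,35,st);e=b[:2].mean(0);u=b[2]-b[1];u/=np.linalg.norm(u);print("block",b.round(1).tolist(),np.degrees(np.arctan2(u[1],u[0])),e+58.5*u)
go(t[0],t[1],20,102.9)
E
```

```text
tin [433.22633779  23.4041001 ] [[402.9, 16.5], [463.6, 30.3]]
block [[414.4, 93.0], [471.0, 102.0], [458.3, 188.0], [402.5, 175.3]] 98.40864510391913 [434.16293251 155.36412654]
at [435.9  22.7 140.6] [179.9   0.  102.9] rz -0.0 then x,y,z [  1.3  -2.5 120.6]
```

>>> step_arm(
  steps=[
    [0,0,0,1,-2.5,20,1],
    [0,0,0,0,0,35,1],
    [0,0,0,0,0,35,1],
    [0,0,0,0,0,22,1],
    [0,0,0,0,0,8,1],
    [0,0,0,0,0,0,1],
    [0,0,0,0,0,0,0],
    [0,0,0,0,0,0,0],
  ],
  force=20,
)

```text
time_s: 25.75
ee_pos: [432.7, 23.0, 21.0]
ee_rot: [179.9, 0.0, 102.9]
force: [0.1, -0.2, -0.5]
gripper_width: 73.8
gripper_force: 0.0
```

>>> step_arm(
  steps=[
    [0,0,0,0,0,0,0],
    [0,0,0,0,0,0,0],
    [0,0,0,0,0,0,0],
    [0,0,0,0,0,-20,0],
    [0,0,0,0,0,-35,0],
    [0,0,0,0,0,-35,0],
    [0,0,0,0,0,0,0],
    [0,0,0,0,0,0,0],
  ],
)

```text
time_s: 26.75
ee_pos: [430.3, 22.8, 108.6]
ee_rot: [-179.8, -0.0, 102.9]
force: [-1.3, -0.2, -4.2]
gripper_width: 63.9
gripper_force: 20.0
```

```bash
python3 - <<'E'
from h import *
go(593.5,151.5,110,102.9)
E
```

```text
at [430.3  22.8 108.6] [-179.8   -0.   102.9] rz -0.0 then x,y,z [ 89.  187.8  -1.4]
```

>>> step_arm(
  steps=[
    [0,0,0,10,20,0,0],
    [0,0,0,16,34,0,0],
    [0,0,0,19,40,0,0],
    [0,0,0,19,40,0,0],
    [0,0,0,15,33,0,0],
    [0,0,0,9,19,0,0],
    [0,0,0,0,0,20,0],
    [0,0,0,0,0,0,0],
  ],
)

```text
time_s: 27.75
ee_pos: [592.1, 150.7, 86.6]
ee_rot: [-179.6, -0.0, 102.9]
force: [-0.5, 0.1, -3.5]
gripper_width: 64.6
gripper_force: 20.0
```

```bash
python3 - <<'E'
from h import *
st,f=look("w9");go(593.5,151.5,48,102.9)
E
```

```text
at [592.9 150.6  87.9] [-179.8   -0.   102.9] rz -0.0 then x,y,z [ 0.7  0.8 39.9]
```

View pics/w9.png

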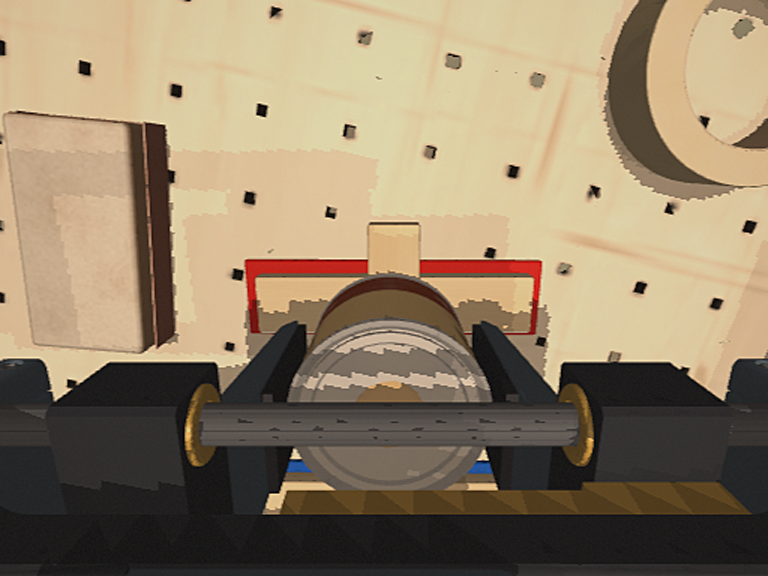

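The tin is held above the red joint; pad spans cols 246–541 and the long strip's end (369–420,223) is in its middle. Lowering.

>>> step_arm(
  steps=[
    [0,0,0,0.7,0.8,12,0],
    [0,0,0,0,0,13,0],
    [0,0,0,0,0,8,0],
    [0,0,0,0,0,4,0],
    [0,0,0,0,0,0,0],
    [0,0,0,0,0,0,0],
    [0,0,0,0,0,0,0],
    [0,0,0,0,0,0,0],
  ],
)

```text
time_s: 28.8
ee_pos: [594.4, 151.0, 53.4]
ee_rot: [180.0, -0.0, 102.9]
force: [0.7, 0.0, -3.4]
gripper_width: 63.7
gripper_force: 20.0
```

>>> step_arm(
  steps=[
    [0,0,0,0,0,2,0],
    [0,0,0,0,0,1,0],
    [0,0,0,0,0,0,0],
    [0,0,0,0,0,0,0],
    [0,0,0,0,0,0,0],
    [0,0,0,0,0,0,0],
    [0,0,0,0,0,0,0],
    [0,0,0,0,0,0,0],
  ],
)

```text
time_s: 29.8
ee_pos: [594.3, 151.0, 50.2]
ee_rot: [180.0, -0.0, 102.9]
force: [-1.0, 0.4, -3.4]
gripper_width: 63.9
gripper_force: 20.0
```

>>> step_arm(
  steps=[
    [0,0,0,0,0,1,0],
    [0,0,0,0,0,0.7,0],
    [0,0,0,0,0,0,0],
    [0,0,0,0,0,0,0],
    [0,0,0,0,0,0,0],
    [0,0,0,0,0,0,0],
    [0,0,0,0,0,0,0],
    [0,0,0,0,0,0,0],
  ],
)

```text
time_s: 30.8
ee_pos: [594.3, 151.0, 48.5]
ee_rot: [180.0, -0.0, 102.9]
force: [0.1, 0.5, -3.2]
gripper_width: 64.2
gripper_force: 20.0
```

>>> step_arm(
  steps=[
    [0,0,0,0,0,0.5,0],
    [0,0,0,0,0,0.5,0],
    [0,0,0,0,0,0,0],
    [0,0,0,0,0,0,0],
    [0,0,0,0,0,0,0],
    [0,0,0,0,0,0,0],
    [0,0,0,0,0,0,0],
    [0,0,0,0,0,0,0],
  ],
)

```text
time_s: 31.8
ee_pos: [594.3, 151.0, 47.8]
ee_rot: [180.0, -0.0, 102.9]
force: [-1.4, -0.0, 4.0]
gripper_width: 64.2
gripper_force: 20.0
```

>>> step_arm(
  steps=[
    [0,0,0,0,0,0,0.85],
    [0,0,0,0,0,0,1],
    [0,0,0,0,0,0,1],
    [0,0,0,0,0,0,1],
    [0,0,0,0,0,-15,1],
    [0,0,0,0,0,-35,1],
    [0,0,0,0,0,-45,1],
    [0,0,0,0,0,-30,1],
  ],
)

```text
time_s: 32.8
ee_pos: [595.1, 151.2, 176.0]
ee_rot: [179.8, -0.0, 102.9]
force: [0.2, -0.3, -0.4]
gripper_width: 91.6
gripper_force: 0.0
```

```bash
python3 - <<'E'
from h import *
go(434.2,155,110,98.3)
E
```

```text
at [595.1 151.2 176. ] [179.8  -0.  102.9] rz 4.6 then x,y,z [  27.  -158.7   66. ]
```

>>> step_arm(
  steps=[
    [0,0,5,0,0,0,1],
    [0,0,0,4,-20,0,1],
    [0,0,0,6,-36,0,1],
    [0,0,0,7,-42,0,1],
    [0,0,0,6,-38,20,1],
    [0,0,0,4,-22,23,1],
    [0,0,0,0,0,23,1],
    [0,0,0,0,0,0,1],
  ],
)

```text
time_s: 33.8
ee_pos: [433.2, 155.9, 106.4]
ee_rot: [-179.9, 0.0, 97.9]
force: [-0.1, -1.0, 0.5]
gripper_width: 91.2
gripper_force: 0.0
```

```bash
python3 - <<'E'
from h import *
st,f=look("w10");go(434.2,155,6,98)
E
```

```text
at [434.3 156.2 107.2] [180.   -0.   97.9] rz -0.1 then x,y,z [ -1.2  -0.3 101.2]
```

View pics/w10.png

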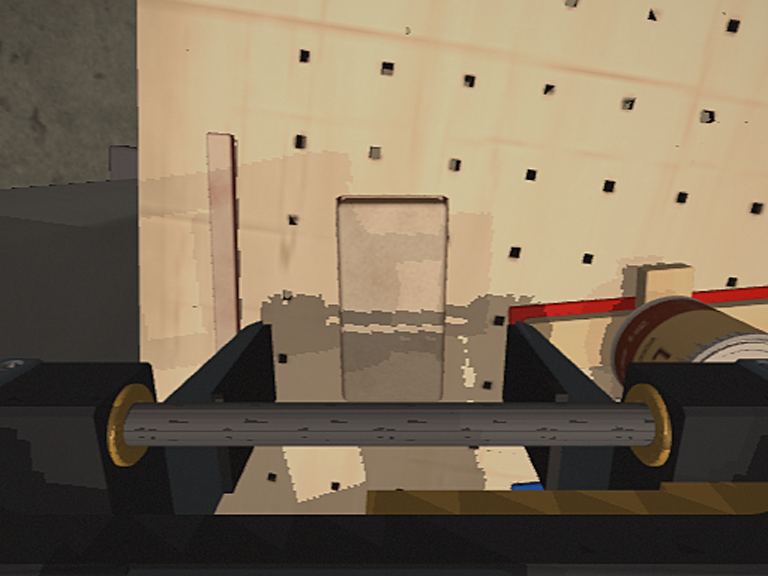

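Block top spans (338–447,200) to (343–442,400), centred between and parallel to the fingers; the tin stands on the red joint. (14 pictures viewed; from here numeric checks only.)

```bash
python3 - <<'E'
from h import *
st,f=load("w10")
b=unp(f,np.array([(338,202),(447,202),(442,400),(343,400)])/1.5,35,st);r=rect(b);print(r);go(r[0],r[1],10,97.9)
E
```

```text
[434.7 155.4 112.6  57.1 -82.1]
at [434.3 156.2 107.2] [180.   -0.   97.9] rz -0.0 then x,y,z [-0.8  0.3 97.2]
```

>>> step_arm(
  steps=[
    [0,0,0,-0.8,0.4,20,1],
    [0,0,0,0,0,32,1],
    [0,0,0,0,0,27,1],
    [0,0,0,0,0,14,1],
    [0,0,0,0,0,5,1],
    [0,0,0,0,0,0,1],
    [0,0,0,0,0,0,0],
    [0,0,0,0,0,0,0],
  ],
  force=30,
)

```text
time_s: 34.85
ee_pos: [435.0, 155.6, 9.1]
ee_rot: [179.9, -0.0, 97.9]
force: [-0.2, -0.5, -1.3]
gripper_width: 74.1
gripper_force: 0.0
```

>>> step_arm(
  steps=[
    [0,0,0,0,0,0,0],
    [0,0,0,0,0,0,0],
    [0,0,0,0,0,0,0],
    [0,0,0,0,0,-20,0],
    [0,0,0,0,0,-40,0],
    [0,0,0,0,0,-50,0],
    [0,0,-5,0,0,-50,0],
    [0,0,0,0,0,0,0],
  ],
)

```text
time_s: 35.85
ee_pos: [436.9, 156.1, 171.9]
ee_rot: [179.5, -0.0, 102.9]
force: [0.1, -0.2, -1.6]
gripper_width: 57.4
gripper_force: 30.0
```

```bash
python3 - <<'E'
from h import *
go(622,25.7,168,103)
E
```

```text
at [436.9 156.1 171.9] [179.5  -0.  102.9] rz -0.1 then x,y,z [-168.7  151.     3.9]
```

>>> step_arm(
  steps=[
    [0,0,0,-14,12,0,0],
    [0,0,0,-26,24,0,0],
    [0,0,0,-34,30,0,0],
    [0,0,0,-34,30,0,0],
    [0,0,0,-30,28,0,0],
    [0,0,0,-20,18,0,0],
    [0,0,0,-10,9,0,0],
    [0,0,0,0,0,0,0],
  ],
)

```text
time_s: 36.85
ee_pos: [618.9, 24.5, 166.6]
ee_rot: [-179.8, -0.0, 102.8]
force: [-0.9, 0.2, -1.1]
gripper_width: 57.9
gripper_force: 30.0
```

>>> step_arm(
  steps=[
    [0,0,0,0,0,30,0],
    [0,0,0,0,0,35,0],
    [0,0,0,0,0,25,0],
    [0,0,0,0,0,15,0],
    [0,0,0,0,0,5,0],
    [0,0,0,0,0,0,0],
    [0,0,0,0,0,0,0],
    [0,0,0,0,0,0,0],
  ],
)

```text
time_s: 37.85
ee_pos: [619.6, 25.2, 59.3]
ee_rot: [179.9, 0.0, 102.9]
force: [-0.0, 0.5, -0.5]
gripper_width: 58.0
gripper_force: 30.0
```

```bash
python3 - <<'E'
from h import *
go(622,25.7,35.5,103)
E
```

```text
at [619.6  25.2  59.3] [179.9   0.  102.9] rz -0.1 then x,y,z [-0.1  2.4 23.8]
```

>>> step_arm(
  steps=[
    [0,0,0,0,2.4,10,0],
    [0,0,0,0,0,7,0],
    [0,0,0,0,0,3,0],
    [0,0,0,0,0,1.5,0],
    [0,0,0,0,0,0,0],
    [0,0,0,0,0,0,0],
    [0,0,0,0,0,0,0],
    [0,0,0,0,0,0,0],
  ],
)

```text
time_s: 38.85
ee_pos: [621.6, 25.8, 37.1]
ee_rot: [180.0, -0.0, 102.9]
force: [0.1, -0.6, -1.2]
gripper_width: 58.2
gripper_force: 30.0
```

>>> step_arm(
  steps=[
    [0,0,0,0,0,0.5,0],
    [0,0,0,0,0,0.5,0],
    [0,0,0,0,0,0,0],
    [0,0,0,0,0,0,0],
    [0,0,0,0,0,0,0],
    [0,0,0,0,0,0,0],
    [0,0,0,0,0,0,0],
    [0,0,0,0,0,0,0],
  ],
)

```text
time_s: 39.85
ee_pos: [621.5, 25.8, 35.9]
ee_rot: [180.0, -0.0, 102.9]
force: [0.2, -1.2, -0.7]
gripper_width: 57.9
gripper_force: 30.0
```

>>> step_arm(
  steps=[
    [0,0,0,0,0,0.5,0],
    [0,0,0,0,0,0.4,0],
    [0,0,0,0,0,0,0],
    [0,0,0,0,0,0,0],
    [0,0,0,0,0,0,0],
    [0,0,0,0,0,0,0],
    [0,0,0,0,0,0,0],
    [0,0,0,0,0,0,0],
  ],
)

```text
time_s: 40.85
ee_pos: [621.6, 25.7, 35.7]
ee_rot: [180.0, 0.0, 102.9]
force: [-1.5, 0.6, 4.6]
gripper_width: 58.1
gripper_force: 30.0
```

Contact. Release and retreat to look.

>>> step_arm(
  steps=[
    [0,0,0,0,0,0,0.8],
    [0,0,0,0,0,0,1],
    [0,0,0,0,0,0,1],
    [0,0,0,0,0,0,1],
    [0,0,0,0,0,-15,1],
    [0,0,0,0,0,-35,1],
    [0,0,0,0,0,-45,1],
    [0,0,0,0,0,-45,1],
  ],
)

```text
time_s: 41.85
ee_pos: [621.5, 25.7, 177.6]
ee_rot: [179.9, 0.0, 102.9]
force: [0.9, 0.0, -0.3]
gripper_width: 91.1
gripper_force: 0.0
```

>>> step_arm(
  steps=[
    [0,0,0,0,-20,-20,1],
    [0,0,0,0,-40,0,1],
    [0,0,0,0,-50,0,1],
    [0,0,0,0,-50,0,1],
    [0,0,0,0,-40,0,1],
    [0,0,0,0,-20,0,1],
    [0,0,0,0,0,0,1],
    [0,0,0,0,0,0,1],
  ],
)

```text
time_s: 42.85
ee_pos: [408.7, -23.2, 195.5]
ee_rot: [179.9, 0.0, 102.9]
force: [0.7, 0.1, 0.6]
gripper_width: 91.1
gripper_force: 0.0
```

```bash
python3 - <<'E'
from h import *
def proj(f,P):
    F=192/np.tan(np.radians(f["fovy"]/2));M=R.from_euler('xyz',f["rotation"],degrees=True).as_matrix()
    c=(np.array(P)-f["origin"])@M;return np.c_[c[:,0]/c[:,2]*F+f["cx"],c[:,1]/c[:,2]*F+f["cy"]]
a=np.linspace(0,2*np.pi,40)
def tin(dx,dy):return [(593.8+dx+32.5*np.cos(t),151.2+dy+32.5*np.sin(t),z) for t in a for z in(27,89)]
def box(cx,cy,l,w,z0,z1,yaw):
    u=np.array([np.cos(yaw),np.sin(yaw)]);v=np.array([-u[1],u[0]])
    return [(*(np.array([cx,cy])+i*l/2*u+j*w/2*v),z) for i in(-1,1) for j in(-1,1) for z in(z0,z1)]
y=np.radians(103)
for n in("scene","side"):
    f=grab_frame(n);old=cv2.imread(f"pics/{n}0.png")
    d=cv2.GaussianBlur(cv2.absdiff(f["image"],old),(3,3),0).max(2)>22
    cam=np.array([-(-1),0]) 
    for nm,mk in(("tin",tin),("block",lambda dx,dy:box(622+dx,25.7+dy,117,61,27,62,y))):
        best=[]
        for dx in range(-24,25,3):
            for dy in range(-24,25,3):
                m=np.zeros(d.shape,np.uint8);h=cv2.convexHull(np.float32(proj(f,mk(dx,dy)))).astype(np.int32);cv2.fillConvexPoly(m,h,1)
                ring=cv2.dilate(m,np.ones((7,7)))-m
                best.append((d[m>0].mean()-d[ring>0].mean(),dx,dy))
        print(n,nm,[tuple(np.round(b,2)) for b in sorted(best)[::-1][:4]])
    im=f["image"].astype(int);p=proj(f,[(593.8,151.2,89)])[0];yy,xx=np.mgrid[:384,:512]
    near=np.hypot(xx-p[0],yy-p[1])<20
    sat=np.where(near,im[...,2]-im[...,0],-1);lid=unp(f,np.argwhere((sat>0.8*np.percentile(sat[np.hypot(xx-p[0],yy-p[1])<5],90))&(np.hypot(xx-p[0],yy-p[1])<8))[:,::-1],89);print("spot",lid.mean(0),len(lid))
E
```

```text
scene tin [(np.float64(0.04), np.float64(24.0), np.float64(24.0)), (np.float64(0.04), np.float64(21.0), np.float64(24.0)), (np.float64(0.03), np.float64(24.0), np.float64(21.0)), (np.float64(0.02), np.float64(18.0), np.float64(24.0))]
scene block [(np.float64(0.14), np.float64(-9.0), np.float64(-3.0)), (np.float64(0.14), np.float64(-3.0), np.float64(-6.0)), (np.float64(0.14), np.float64(-3.0), np.float64(-3.0)), (np.float64(0.13), np.float64(-12.0), np.float64(-6.0))]
spot [587.77881778 150.32365999] 54
side tin [(np.float64(0.28), np.float64(24.0), np.float64(-24.0)), (np.float64(0.28), np.float64(24.0), np.float64(-21.0)), (np.float64(0.26), np.float64(24.0), np.float64(-18.0)), (np.float64(0.23), np.float64(21.0), np.float64(-24.0))]
side block [(np.float64(0.07), np.float64(-6.0), np.float64(-21.0)), (np.float64(0.07), np.float64(-6.0), np.float64(-24.0)), (np.float64(0.07), np.float64(-6.0), np.float64(-18.0)), (np.float64(0.02), np.float64(-3.0), np.float64(-24.0))]
spot [594.47233745 145.91829478] 50
```

```bash
python3 - <<'E'
from h import *
st,f=load("w10");print("w10 long end top",unp(f,np.array([(640,268),(692,265)])/1.5,27,st).round(1).tolist(),"expected mid",607.7-110*.225,88.7+110*.974)
st,f=load("w8");print("w8 long end",unp(f,np.array([(690,48),(744,48)])/1.5,27,st).round(1).tolist())
st,f=load("w9");print("w9 long end",unp(f,np.array([(369,223),(420,223)])/1.5,27,st).round(1).tolist())
go(637,-38,260,102.9)
E
```

```text
w10 long end top [[566.1, 193.6], [593.7, 199.1]] expected mid 582.95 195.84
w8 long end [[566.3, 191.1], [595.2, 197.7]]
w9 long end [[571.3, 193.7], [595.7, 199.3]]
at [408.5 -23.1 195.1] [180.    0.  102.9] rz -0.0 then x,y,z [-65.5 219.4 -64.9]
```

>>> step_arm(
  steps=[
    [0,0,0,0,0,-30,1],
    [0,0,0,-8,20,-35,1],
    [0,0,0,-12,40,0,1],
    [0,0,0,-13,50,0,1],
    [0,0,0,-13,50,0,1],
    [0,0,0,-12,40,0,1],
    [0,0,0,-7,19,0,1],
    [0,0,0,0,0,0,1],
  ],
)

```text
time_s: 43.95
ee_pos: [636.6, -37.7, 258.2]
ee_rot: [-179.9, -0.0, 102.9]
force: [-0.9, 0.5, 0.3]
gripper_width: 91.0
gripper_force: 0.0
```

```bash
python3 - <<'E'
from h import *
st,f=look("w11");print(st["ee_pos"],st["force"])
T=np.eye(4);T[:3,:3]=R.from_euler('xyz',st["ee_rot"],degrees=True).as_matrix();T[:3,3]=st["ee_pos"];Ti=np.linalg.inv(T@f["tool_from_camera"])
F=192/np.tan(np.radians(f["fovy"]/2))
def pj(P):
    c=np.c_[np.array(P),np.ones(len(P))]@Ti.T;return np.c_[c[:,0]/c[:,2]*F+f["cx"],c[:,1]/c[:,2]*F+f["cy"]]
g=cv2.GaussianBlur(cv2.cvtColor(f["image"],cv2.COLOR_BGR2GRAY),(3,3),0).astype(float)
gx,gy=cv2.Sobel(g,cv2.CV_64F,1,0),cv2.Sobel(g,cv2.CV_64F,0,1);E=cv2.GaussianBlur(np.hypot(gx,gy),(3,3),0)
a=np.linspace(0,2*np.pi,120)
y=np.radians(103);u=np.array([np.cos(y),np.sin(y)]);v=np.array([-u[1],u[0]])
def score(P):
    q=pj(P);ok=(q[:,0]>1)&(q[:,0]<510)&(q[:,1]>1)&(q[:,1]<235)
    return cv2.remap(E.astype(np.float32),np.float32(q[ok,0]),np.float32(q[ok,1]),1).mean() if ok.sum()>20 else 0
t=np.linspace(-1,1,60)
def tin(dx,dy):return [(593.8+dx+31.5*np.cos(b),151.2+dy+31.5*np.sin(b),89) for b in a]
def blk(dx,dy):
    c=np.array([622+dx,25.7+dy]);return [(*(c+i*57.5*u+j*29*v),62) for i,j in [(1,s) for s in t]+[(s,1) for s in t]+[(s,-1) for s in t]]
print("rows tin",pj(tin(0,0))[:,1].min(),pj(tin(0,0))[:,1].max(),"block",pj(blk(0,0))[:,1].min(),pj(blk(0,0))[:,1].max())
for nm,fn in(("tin",tin),("block",blk)):
    s=sorted([(round(float(score(fn(dx,dy))),1),dx,dy) for dx in range(-20,21,2) for dy in range(-20,21,2)])[::-1];print(nm,s[:5],"median",s[len(s)//2][0])
E
```

```text
[636.61785695 -37.69319135 258.15429228] [-0.93095535  0.48724975  0.32111857]
rows tin -62.762326097909465 14.292218004027347 block 61.88250026712245 166.048725830395
tin [(176.2, 0, 2), (167.3, -4, -2), (166.3, 4, 0), (157.9, -2, 0), (154.9, 0, -4)] median 78.7
block [(160.2, 0, -2), (158.4, -2, -2), (150.9, 0, -4), (147.6, -2, -4), (142.1, 0, 0)] median 38.3
```

The block's edges fit within 2 mm of target, and the tin and long strip agree with theirs, so I'm handing in.

```bash
python3 -c "
from workcell import *
print(job_done())"
```

```text
the job is handed in; nothing more can be done
None
```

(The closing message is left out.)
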